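Change over the bench supply at two isolators

ROBOT

A 6-joint arm with a two-finger parallel gripper is mounted at the origin on a cart in front of the work surface, level with it; the furniture and walls round the work are solid. World frame = base frame: x ahead of the robot, y to its left, z up, the work surface at z = 0. Lengths are in m, angles in degrees, forces in N, time in s.
With the tool pointing down it reaches from about 0.25 to 0.725 m from the base axis. Payload 9.7 kg.
Tool frame: the origin (TCP) lies at the very end of the fingers, on their centre line; the grasp point (between the pads) lies 19 mm behind it; z points along the fingers, y is the direction in which the jaws open and shut (so a half turn about z gives the same grasp; the last joint's range is limited). The gripper opens to 85 mm and grips with 20 to 120 N. Pads are 22 mm wide; open, the fingers measure 114 mm over their backs; the gripper's body (76 mm by 85 mm) begins 54 mm behind the grasp point. The pads swing forward as they close: fully open they stand 13 mm farther back than shut.
Start: joints at [-75.516, 4.979, 10.078, 95.1, 0, 90], TCP at [0.138, -0.533, 0.231] pointing down, gripper open.
Joint ranges: [-179.16, 179.16], [-48.56, 103.87], [-65.8, 70.77], [-126.05, 130.52], [-82.76, 87.17], [-180, 180]. Speed limits (degrees/s): [127.2, 127.2, 147.25, 180, 180, 180].

INTERFACE

Orientations are given as [roll, pitch, yaw] about the fixed x, y, z axes, in that order (R = Rz(yaw) Ry(pitch) Rx(roll)).
In Python, from workcell import bot, camera, ticket gives the robot as it stands.
- The arm moves only by the shell command python3 -m jog 'ROWS' [FORCE]. ROWS is a JSON object of lists of equal length, an entry for each row: "turn": the turn, a rotation vector about the world's x, y, z each as a share of 8 degrees, from -1 to 1, a list of three; "delta_pos": the shift along the world's x, y, z each as a share of 50 mm, from -1 to 1, a list of three; "hand": the opening, from -1 (shut) to 1 (fully open). A call has exactly 10 rows; each row shifts and turns the commanded pose from where the row before left it; what a row does not reach is not made up. A row lasts 1/10 s, in which the tool goes at most 50 mm and 8.59 degrees, less where a joint would pass 70% of its speed; a pose out of reach is approached as far as the arm can. A call with a number of a shift or a turn outside -1 to 1 is refused whole. A call with a gripper value outside its range is refused whole. The fingers move at their own pace and stop on an object; FORCE is the grip in N (left out, the last holds). Time passes only in rows, so rows that do not move let the fingers close, or fill a call up. It gives the time, the measured TCP pose, the force and the opening at its end, in the units of the state.
- bot.get_obs(): the state, without advancing time (a new reading comes with each control period).
- camera(name): name is "scene" or "top" or "wrist"; returns a dict with "frame" (400x640x3 uint8, red, green, blue), "range_z" (400x640 float32, m along the optical axis (not along the pixel's ray), 0 where there is no reading), "fx", "fy", "cx", "cy" (pixels), "k1" (the pictures are not rectified: a ray, as slopes to the right and down, at radius r is drawn at 1 + k1 r^2 times it, then the intrinsics apply), "extrinsics" (4x4, takes a point from world to camera coordinates); the wrist camera has in their place "mount" (4x4, takes a point from camera to tool coordinates, whose origin is the TCP and whose axes are the flange's). Camera axes: x right, y up, looking along -z (the intrinsics and any distortion apply to the point x, -y, -z); pixel columns grow to the right and rows downward; lengths in m; the calibration is good to about 2 mm. A picture is of the moment at which its call begins: read the wrist's pose just before it.
- ticket.job_done(): hands the job in, once; it reports no verdict.
The state is a dict: "time": time; "q": joint angles; "qd": joint speeds; "joint_efforts": joint torques, N m; "ee_pos": TCP position; "tcp_rot": TCP orientation; "wrist_force": force on the tool from outside, world axes, zero at the start; "torque": the same for the moment, N m; "opening": finger opening in m.
Only numpy, scipy, OpenCV 4.12 (cv2) and the standard library are available. Lean on these libraries where they do the work, as an engineer would, in place of code of your own. Each camera call takes 0.05 s, during which the arm holds its last target.

TASK

Change the centrifuge's supply over from the red isolator to the blue one: first throw the red handle over to its off end (towards you, the black dot), and only then throw the blue handle over to its on end (away from you, the green dot). Each handle must end fully home at its stop, both must never be on at once, and the centrifuge, tip box and beaker are to stay where they stand.

Things in the scene. Friction and masses are not known exactly. Their poses are not given: they have to be found in the camera images.
- red_isolator: Isolator box fixed to the bench: foot plate 150 x 74 mm, grey enclosure with white cover 118 x 86 x 48 mm, steel glands out to 52 mm either side, and one red throw handle on top. Origin: centre of its underside; z up. Its own +x end (the end away from the robot, turned by up to 0.5 rad) has a green dot on the cover and is ON; its -x end has a black dot and is OFF.
- red_pivot (a point): Centre of the red handle's hinge, 56 mm above the bench over the middle of its box; the hinge axis is the box's y axis. Two black hinge cheeks, 17 mm to either side of it, reach 64 mm above the bench.
- red_grip (a point): Point on the axis of the red handle, 85 mm from the hinge, in the middle of the thick part of the grip. The grip is round, 25 mm across, from 40 to 110 mm from the hinge, so with the handle upright its top is 166 mm above the bench, and at either end 144 mm; below it is a flat steel stem 12 x 14 mm.
- red_handle (a joint): Angle of the red handle in rad: -1.3 = OFF, leaning 0.65 rad from upright to the box's -x end (towards the robot); -0.65 = upright; 0 = ON, leaning 0.65 rad to the +x end (away from the robot). It starts on. An over-centre spring holds it at either end: about 4 to 5 N at the grip moves it off its stop, less towards upright; once well past upright it snaps over to the other end by itself, and comes home if nothing is in its way.
- blue_isolator: Isolator box fixed to the bench: foot plate 150 x 74 mm, grey enclosure with white cover 118 x 86 x 48 mm, steel glands out to 52 mm either side, and one blue throw handle on top. Origin: centre of its underside; z up. Its own +x end (the end away from the robot, turned by up to 0.5 rad) has a green dot on the cover and is ON; its -x end has a black dot and is OFF.
- blue_pivot (a point): Centre of the blue handle's hinge, 56 mm above the bench over the middle of its box; the hinge axis is the box's y axis. Two black hinge cheeks, 17 mm to either side of it, reach 64 mm above the bench.
- blue_grip (a point): Point on the axis of the blue handle, 85 mm from the hinge, in the middle of the thick part of the grip. The grip is round, 25 mm across, from 40 to 110 mm from the hinge, so with the handle upright its top is 166 mm above the bench, and at either end 144 mm; below it is a flat steel stem 12 x 14 mm.
- blue_handle (a joint): Angle of the blue handle in rad: 0 = OFF, leaning 0.65 rad from upright to the box's -x end (towards the robot); 0.65 = upright; 1.3 = ON, leaning 0.65 rad to the +x end (away from the robot). It starts off. An over-centre spring holds it at either end: about 4 to 5 N at the grip moves it off its stop, less towards upright; once well past upright it snaps over to the other end by itself, and comes home if nothing is in its way.
- centrifuge: Mini centrifuge with clear domed lid, 160 x 148 x 100 mm, loose on the bench; a bystander. Origin: centre of its underside.
- tipbox_green: Green pipette tip box with clear lid, 90 x 126 x 72 mm, loose; a bystander. Origin: centre of its underside.
- beaker: Clear plastic beaker, 54 x 59 x 69 mm, loose, standing; a bystander. Origin: centre of its underside.

How it is judged (in metres and radians):
On the way, in this order (a step that is already met when the one before it is completed fails the run):
1. the red handle is fully off while the blue one is still off (value of joint red_handle below -1.18 rad and value of joint blue_handle below 0.4 rad), for 0.2 s.
2. the blue handle is fully on, the red one still off (value of joint blue_handle above 1.18 rad and value of joint red_handle below -1.18 rad), for 0.2 s.
At the end, for the whole second after the job is handed in: The red handle rests fully at its off end (joint below -1.18 rad, its stop being at -1.3) and the blue handle rests fully at its on end (joint above 1.18 rad, its stop being at 1.3), both at rest (under 0.1 rad/s) (all of step 2 and velocity of joint red_handle between -0.1 and 0.1 rad/s and velocity of joint blue_handle between -0.1 and 0.1 rad/s); the robot touches nothing.
It fails at once if both handles past upright on the on side at once (value of joint red_handle above -0.65 rad and value of joint blue_handle above 0.65 rad).
It fails at once if the centrifuge is shoved more than 30 mm or tipped over (distance of centrifuge from where it was at the start of the episode above 0.03 m or angle between centrifuge's own z axis and vertical above 0.35 rad).
It fails at once if the tipbox_green is shoved more than 30 mm or tipped over (distance of tipbox_green from where it was at the start of the episode above 0.03 m or angle between tipbox_green's own z axis and vertical above 0.35 rad).
It fails at once if the beaker is shoved more than 30 mm or tipped over (distance of beaker from where it was at the start of the episode above 0.03 m or angle between beaker's own z axis and vertical above 0.35 rad).
It also fails if it takes over 45 s, if anything falls off the work surface, if the arm or the gripper's body presses on something with over 40 N, if the wrist force passes 120 N, or if a joint passes its speed limit or range.

## Working session

There is one attempt and no reset: what is moved stays moved. The work goes in short steps, Python scripts to look and compute and a shell command to move; the robot and the scene stay as the last step left them, time stands still between calls to the robot, and variables do not carry over. Pictures are saved under pics/ and viewed, and the job is handed in when it is done.

```bash
ls; mkdir -p pics; python3 - <<'E'
from workcell import bot,camera
import cv2,numpy as np
print(bot.get_obs())
for n in ("scene","top"):
    c=camera(n); cv2.imwrite(f"pics/{n}0.png",c["frame"][:,:,::-1]); np.savez(f"{n}0.npz",**c)
    print(n,c["fx"],c["fy"],c["cx"],c["cy"],c["k1"],c["extrinsics"].round(4).tolist())
E
```

```text
pics
{'time': 0.0, 'q': array([-7.55145961e+01,  5.01140591e+00,  1.00332896e+01,  9.50992629e+01,
       -1.88612325e-03,  8.99999538e+01]), 'qd': array([ 0.11084038,  0.02134253,  0.05746936, -0.02286663,  0.00078752,
        0.04890344]), 'joint_efforts': array([ 2.99103849e-03, -5.20394647e+01,  4.64797318e+01,  1.65654626e-02,
        3.95705570e-05,  3.93572364e-06]), 'ee_pos': array([ 0.13750576, -0.53229215,  0.23056971]), 'tcp_rot': array([-1.79922621e+02,  1.88605918e-03,  1.44854526e+01]), 'wrist_force': array([-0.66881604,  0.1998789 ,  0.07664554]), 'torque': array([ 0.00948754,  0.0001379 , -0.03776555]), 'opening': 0.08561287173079644}
scene 412.9442261086293 412.9442261086293 320.69689017913163 194.81634797299273 0.01606017599297434 [[-0.4672, -0.8841, 0.0038, 0.1662], [0.6295, -0.3296, 0.7036, -0.3856], [-0.6209, 0.3311, 0.7105, -1.0532], [0.0, 0.0, 0.0, 1.0]]
top 486.16199239334435 486.16199239334435 329.5560575936711 202.0337467907672 -0.015472148047620518 [[-0.0015, -0.9999, 0.0102, -0.0655], [0.9896, -0.0, 0.1437, -0.5037], [-0.1436, 0.0103, 0.9896, -1.483], [0.0, 0.0, 0.0, 1.0]]
```

View pics/scene0.png

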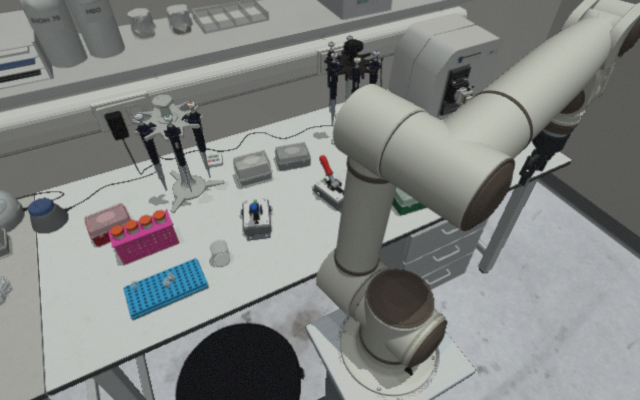

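View pics/top0.png

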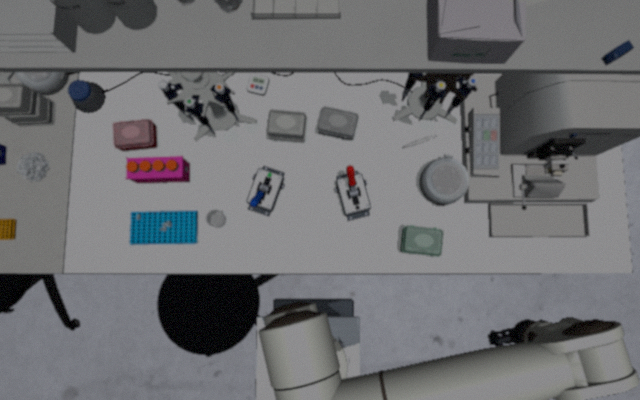

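The scene view shows red handle at about (328,165) and the blue one at (254,208). In the top view, the red handle is at (351,177) and leans away (ON). The blue one is at (256,197) and leans towards the robot (OFF). The centrifuge is at (444,180), the tip box at (421,240) and the beaker at (216,218). Next I'll measure them.

```bash
cat > h.py <<'E'
import numpy as np,cv2
def und(c,u,v):
    x=(np.asarray(u,float)-c["cx"])/c["fx"]; y=(np.asarray(v,float)-c["cy"])/c["fy"]
    X,Y=x,y
    for _ in range(8):
        s=1+c["k1"]*(X*X+Y*Y); X,Y=x/s,y/s
    return X,Y
def pts(c,u,v,E=None):
    E=c["extrinsics"] if E is None else E
    X,Y=und(c,u,v); z=c["range_z"][np.asarray(v).astype(int),np.asarray(u).astype(int)]
    P=np.stack([X*z,-Y*z,-z],-1); R=E[:3,:3];t=E[:3,3]
    return (P-t)@R
def ray(c,u,v,E=None):
    E=c["extrinsics"] if E is None else E
    X,Y=und(c,u,v); R=E[:3,:3];t=E[:3,3]
    return -R.T@t, np.stack([X,-Y,-np.ones_like(X)],-1)@R
def plane(c,u,v,h,E=None):
    o,d=ray(c,u,v,E); s=(h-o[2])/d[...,2]
    return o+d*s[...,None]
def tri(o1,d1,o2,d2):
    A=np.stack([d1,-d2],1); s=np.linalg.lstsq(A,o2-o1,rcond=None)[0]
    a=o1+d1*s[0]; b=o2+d2*s[1]; return (a+b)/2,np.linalg.norm(a-b)
E
python3 - <<'E'
from h import *
for n in("scene","top"):
    c=dict(np.load(f"{n}0.npz")); f=c["frame"]; hsv=cv2.cvtColor(f,cv2.COLOR_RGB2HSV)
    H,S,V=[hsv[...,i].astype(int) for i in range(3)]
    win={"scene":{"red":(310,145,350,215),"blue":(235,190,280,245)},"top":{"red":(330,160,375,225),"blue":(240,160,290,220)}}[n]
    for k,(a,b,x,y) in win.items():
        m=((H<8)|(H>172)) if k=="red" else ((H>100)&(H<130))
        m&=(S>130)&(V>60); mm=np.zeros_like(m); mm[b:y,a:x]=m[b:y,a:x]
        v,u=np.nonzero(mm); P=pts(c,u,v)
        print(n,k,len(u),(u.min(),u.max(),v.min(),v.max()),"med",np.median(P,0).round(3),"lo",np.percentile(P,5,0).round(3),"hi",np.percentile(P,95,0).round(3))
        g=(H>45)&(H<85)&(S>80)&(V>50); mm=np.zeros_like(m); mm[b:y,a:x]=g[b:y,a:x]; v,u=np.nonzero(mm)
        if len(u): print(' green',u.mean(),v.mean(),len(u),plane(c,u.mean(),v.mean(),.048).round(3),pts(c,u,v).mean(0).round(3))
    if n=="top":
        for k,(a,b,x,y) in {"red":(325,165,380,225),"blue":(238,160,295,222),"cf":(415,150,475,208),"tip":(395,222,448,260),"beak":(202,205,232,232)}.items():
            u,v=np.meshgrid(np.arange(a,x),np.arange(b,y)); u=u.ravel();v=v.ravel();P=pts(c,u,v); 
            Q=P[(P[:,2]>.015)&(P[:,2]<.3)]
            print(k,len(Q),Q.min(0).round(3),Q.max(0).round(3),Q.mean(0).round(3))
            if k in("red","blue"):
                m=(P[:,2]>.035)&(P[:,2]<.056); print(' cover',cv2.minAreaRect(P[m][:,:2].astype(np.float32)*1000), np.median(P[m],0))
    k={"scene":(225,140,375,250),"top":(235,155,385,225)}[n]
    z=f[k[1]:k[3],k[0]:k[2],::-1]; cv2.imwrite(f"pics/{n}z.png",cv2.resize(z,None,fx=5,fy=5,interpolation=cv2.INTER_CUBIC))
E
```

```text
scene red 103 (np.int64(320), np.int64(331), np.int64(156), np.int64(174)) med [ 0.565 -0.127  0.124] lo [ 0.546 -0.136  0.1  ] hi [ 0.583 -0.12   0.146]
 green 325.0 179.5 4 [ 0.574 -0.132  0.048] [ 0.571 -0.13   0.051]
scene blue 50 (np.int64(250), np.int64(257), np.int64(203), np.int64(211)) med [0.481 0.155 0.141] lo [0.476 0.146 0.128] hi [0.489 0.164 0.15 ]
 green 255.0 201.28571428571428 7 [0.588 0.119 0.048] [0.585 0.12  0.051]
top red 121 (np.int64(347), np.int64(355), np.int64(166), np.int64(185)) med [ 0.571 -0.128  0.13 ] lo [ 0.549 -0.139  0.098] hi [ 0.592 -0.117  0.147]
top blue 100 (np.int64(250), np.int64(262), np.int64(191), np.int64(206)) med [0.498 0.149 0.136] lo [0.48  0.14  0.099] hi [0.526 0.163 0.147]
 green 269.09090909090907 174.63636363636363 11 [0.589 0.123 0.048] [0.588 0.123 0.049]
red 1160 [ 0.462 -0.192  0.015] [ 0.604 -0.083  0.149] [ 0.529 -0.137  0.058]
 cover ((528.6580200195312, -140.09954833984375), (118.12250518798828, 91.6118392944336), 14.488280296325684) [ 0.5160649  -0.14150805  0.04707914]
blue 1094 [0.476 0.077 0.016] [0.611 0.195 0.15 ] [0.54  0.134 0.058]
 cover ((543.87353515625, 138.74163818359375), (97.17703247070312, 116.8853759765625), 71.66529083251953) [0.55272217 0.12957745 0.04791074]
cf 2366 [ 0.491 -0.521  0.015] [ 0.675 -0.351  0.105] [ 0.568 -0.434  0.076]
tip 1106 [ 0.338 -0.415  0.016] [ 0.428 -0.287  0.079] [ 0.381 -0.346  0.065]
beak 180 [0.425 0.26  0.016] [0.475 0.314 0.077] [0.452 0.29  0.049]
```

View pics/topz.png

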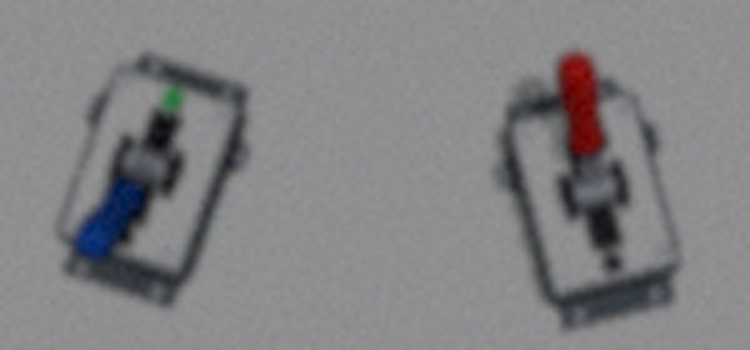

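View pics/scenez.png

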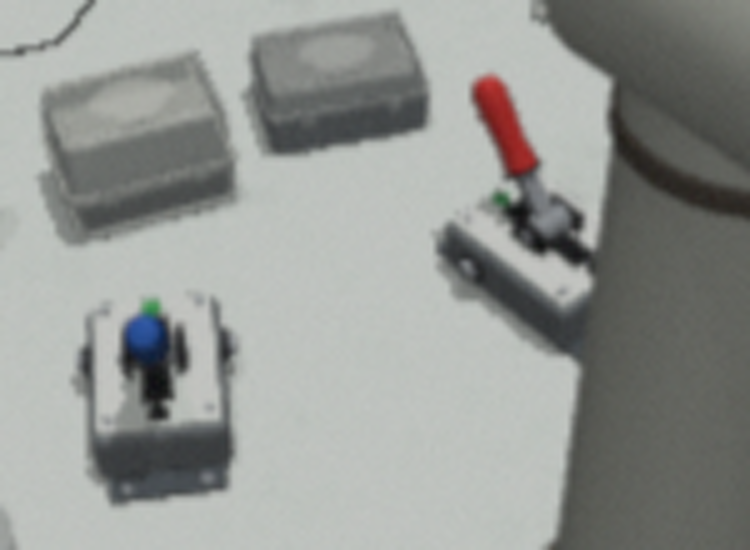

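```bash
python3 - <<'E'
from h import *
s=dict(np.load("scene0.npz"));t=dict(np.load("top0.npz"))
f=np.array
rb=plane(t,f(357.4),f(207.4),.049); rg=plane(s,f(325.),f(179.5),.049)
bg=f([.5885,.122,.049]); bb=plane(s,f(256.6),f(222.),.049)
for n,g,b in(("red",rg,rb),("blue",bg,bb)):
    d=g-b;print(n,g,b,"len",np.linalg.norm(d),"mid",(g+b)/2,"yaw",np.degrees(np.arctan2(d[1],d[0])))
# handle tip two-view triangulation, centre lines of colour blobs
for n,sp,tp in(("red",(225+490/5,140+85/5),(235+575/5,155+62/5)),("blue",None,None)):
    if sp:
        p,e=tri(*ray(s,*map(f,map(float,sp))),*ray(t,*map(f,map(float,tp)))); print(n,"tip",p,e)
# PCA of handle colour points, top
hsv=cv2.cvtColor(t["frame"],cv2.COLOR_RGB2HSV);H,S,V=[hsv[...,i].astype(int) for i in range(3)]
for n,m,w in(("red",(H<8)|(H>172),(330,160,375,225)),("blue",(H>100)&(H<130),(240,160,290,220))):
    m=m&(S>130)&(V>60);mm=np.zeros_like(m);a,b,x,y=w;mm[b:y,a:x]=m[b:y,a:x]
    mm=cv2.erode(mm.astype(np.uint8),np.ones((2,2)))
    v,u=np.nonzero(mm);P=pts(t,u,v);P=P[(P[:,2]>.08)&(P[:,2]<.16)];c=P.mean(0);d=np.linalg.svd(P-c)[2][0]
    if d[2]<0:d=-d
    print(n,c,d,"lean",np.arccos(d[2]),"horiz yaw",np.degrees(np.arctan2(d[1],d[0])), "len",np.ptp((P-c)@d))
E
```

```text
red [ 0.5727346  -0.13111155  0.049     ] [ 0.48510767 -0.15197813  0.049     ] len 0.09007714636455383 mid [ 0.52892114 -0.14154484  0.049     ] yaw 13.394373390916208
blue [0.5885 0.122  0.049 ] [0.50148264 0.14799274 0.049     ] len 0.09081653327379295 mid [0.54499132 0.13499637 0.049     ] yaw -16.63128315623638
red tip [ 0.59030659 -0.12810181  0.13797442] 0.006773157901214713
red [ 0.56857936 -0.12908143  0.12614725] [0.60643153 0.1543214  0.78001648] lean 0.676104176365398 horiz yaw 14.277281142141334 len 0.06855530549364741
blue [0.49857038 0.1482516  0.12949707] [-0.64170955  0.22844346  0.73213553] lean 0.7493444890073425 horiz yaw 160.40467802708173 len 0.07124984999007862
```

Both handles measured consistently from two views and from depth:

| Item | Red | Blue |
|---|---|---|
| Pivot x, y (m) | 0.529, -0.141 | 0.545, 0.135 |
| Box yaw | about 14° | about -17° |
| Grip height (m) | about 0.125 | about 0.13 |

The dots are 90 mm apart on both boxes. Before moving, I'll check the clearance behind them.

```bash
python3 - <<'E'
from h import *
t=dict(np.load("top0.npz"))
u,v=np.meshgrid(np.arange(60,500),np.arange(0,260));u=u.ravel();v=v.ravel();P=pts(t,u,v)
ok=t["range_z"][v,u]>0; P=P[ok]
for x0 in np.arange(.3,1.0,.05):
    r=[]
    for y0 in np.arange(-.5,.45,.1):
        m=(abs(P[:,0]-x0)<.025)&(abs(P[:,1]-y0)<.05); r.append(P[m,2].max() if m.any() else np.nan)
    print(f"{x0:.2f}",np.round(r,2))
E
python3 -m jog '{"delta_pos":[[0.4,0.4,0.2],[0.4,0.4,0.2],[0.4,0.4,0.2],[0.4,0.4,0.2],[0.4,0.4,0.2],[0.4,0.4,0.2],[0.4,0.4,0.2],[0.4,0.4,0.2],[0.4,0.4,0.2],[0.4,0.4,0.2]],"turn":[[0,0,0],[0,0,0],[0,0,0],[0,0,0],[0,0,0],[0,0,0],[0,0,0],[0,0,0],[0,0,0],[0,0,0]],"hand":[-1,-1,-1,-1,-1,-1,-1,-1,-1,-1]}'
```

```text
0.30 [nan nan nan nan nan nan nan nan nan nan]
0.35 [0.01 0.08 0.08 0.01 0.01 0.01 0.01 0.01 0.01 0.01]
0.40 [0.01 0.08 0.08 0.01 0.01 0.01 0.01 0.01 0.08 0.04]
0.45 [0.01 0.01 0.05 0.05 0.05 0.01 0.01 0.01 0.08 0.05]
0.50 [0.09 0.1  0.01 0.07 0.07 0.01 0.15 0.15 0.06 0.02]
0.55 [0.1  0.1  0.01 0.07 0.15 0.01 0.1  0.1  0.01 0.1 ]
0.60 [0.1  0.1  0.01 0.06 0.15 0.01 0.06 0.05 0.01 0.13]
0.65 [0.11 0.09 0.01 0.01 0.01 0.01 0.01 0.01 0.01 0.1 ]
0.70 [0.11 0.01 0.02 0.01 0.06 0.09 0.09 0.3  0.36 0.01]
0.75 [0.49 0.62 0.62 0.5  0.5  0.5  0.5  0.5  0.5  0.5 ]
0.80 [0.31 0.64 0.64 0.5  0.5  0.5  0.5  0.5  0.5  0.61]
0.85 [0.06 0.64 0.64 0.5  0.52 0.53 0.53 0.56 0.61 0.63]
0.90 [0.06 0.02 0.55 0.5  0.52 0.52 0.54 0.55 0.55 0.  ]
0.95 [ nan 0.01 0.01 0.01 0.01 0.01 0.02 0.02 0.01  nan]
time: 1.1
ee_pos: [0.3382, -0.3315, 0.3314]
tcp_rot: [-180.0, 0.0, 14.5]
wrist_force: [-0.1, -1.0, 0.7]
opening: 0.0001
```

```bash

python3 -m jog '{"delta_pos":[[0.4,0.5,0],[0.4,0.5,0],[0.4,0.5,0],[0.4,0.5,0],[0.4,0.5,0],[0.4,0.5,0],[0.4,0.4,0],[0.4,0.4,0],[0,0,0],[0,0,0]],"turn":[[0,0,0],[0,0,0],[0,0,0],[0,0,0],[0,0,0],[0,0,0],[0,0,0],[0,0,0],[0,0,0],[0,0,0]],"hand":[-1,-1,-1,-1,-1,-1,-1,-1,-1,-1]}'
python3 - <<'E'
from h import *
from workcell import bot,camera
o=bot.get_obs(); c=camera("wrist"); np.savez("w0.npz",ee=o["ee_pos"],rot=o["tcp_rot"],**c)
cv2.imwrite("pics/w0.png",c["frame"][:,:,::-1]); print(o["ee_pos"],o["tcp_rot"],o["q"],c["mount"].round(3).tolist())
E
```

```text
time: 2.1
ee_pos: [0.4976, -0.1422, 0.3307]
tcp_rot: [-180.0, 0.1, 14.6]
wrist_force: [0.4, -0.1, 0.9]
opening: -0.0001
[ 0.49763886 -0.14219703  0.33073989] [-1.79974977e+02  6.76292662e-02  1.45591779e+01] [-1.59399110e+01  4.17263856e+00  2.05659531e+01  1.06464286e+02
 -1.27627208e-02  1.49500934e+02] [[0.001, 0.963, 0.27, 0.068], [1.0, -0.001, 0.0, -0.0], [0.001, 0.27, -0.963, -0.143], [0.0, 0.0, 0.0, 1.0]]
```

View pics/w0.png

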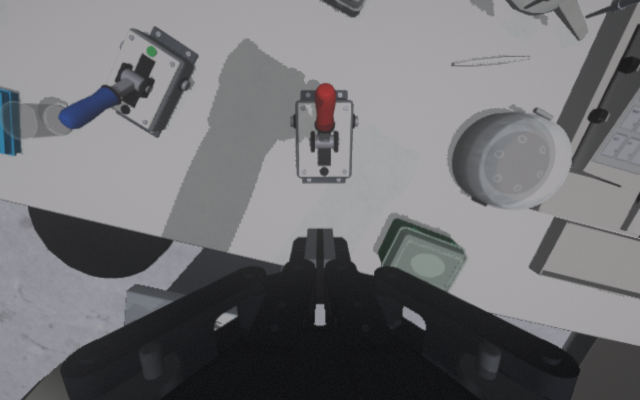

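The wrist view shows the red box upright in the picture, so its yaw is about the tool's 14.5°. Its hinge is at (324,140), its black dot at (324,171) and the handle tip at (326,90). The blue green dot is at (151,51) and its hinge at (134,83). I'll use this view to refine both positions.

```bash
python3 - <<'E'
from h import *
from scipy.spatial.transform import Rotation as R
w=dict(np.load("w0.npz")); T=np.eye(4);T[:3,:3]=R.from_euler("xyz",w["rot"],degrees=True).as_matrix();T[:3,3]=w["ee"]
E=np.linalg.inv(T@w["mount"])
f=lambda x:np.array(float(x))
print("bench z",pts(w,np.array([400,250,300]),np.array([120,60,230-20]),E).round(3))
rb=plane(w,f(324),f(171),.049,E); gb=plane(w,f(151),f(51),.049,E); print("red black",rb,"blue green",gb)
for n,p in(("red hinge",(324,140)),("blue hinge",(134,84))): print(n,plane(w,f(p[0]),f(p[1]),.06,E))
hsv=cv2.cvtColor(w["frame"],cv2.COLOR_RGB2HSV);H,S,V=[hsv[...,i].astype(int) for i in range(3)]
for n,m,win in(("red",(H<8)|(H>172),(300,70,350,140)),("blue",(H>105)&(H<130),(50,70,130,140))):
    m=m&(S>130)&(V>50);mm=np.zeros_like(m);a,b,x,y=win;mm[b:y,a:x]=m[b:y,a:x]
    v,u=np.nonzero(cv2.erode(mm.astype(np.uint8),np.ones((3,3))));P=pts(w,u,v,E);P=P[(P[:,2]>.06)&(P[:,2]<.17)];c=P.mean(0);d=np.linalg.svd(P-c)[2][0]
    print(n,len(P),c.round(4),d.round(3),"yaw",np.degrees(np.arctan2(d[1],d[0])),P.min(0).round(3),P.max(0).round(3))
    # two-view tri of blob centroid
E
```

```text
bench z [[ 0.589 -0.254 -0.001]
 [ 0.616  0.     0.001]
 [ 0.398 -0.132  0.001]]
red black [ 0.48531055 -0.15199008  0.049     ] blue green [0.58793052 0.12236973 0.049     ]
red hinge [ 0.53145316 -0.139599    0.06      ]
blue hinge [0.53944602 0.13478729 0.06      ]
red 452 [ 0.5771 -0.1284  0.1347] [-0.693 -0.163 -0.703] yaw -166.7924352241242 [ 0.554 -0.139  0.107] [ 0.597 -0.116  0.148]
blue 535 [0.5032 0.1482 0.1287] [-0.605  0.196  0.772] yaw 162.0739772437078 [0.48  0.136 0.099] [0.527 0.16  0.148]
```

All views agree within about 3 mm: red pivot (0.529,-0.141) with yaw 14°, blue pivot (0.544,0.135) with yaw -17°. The plan is to go over the red handle with the fingers shut, come down behind it about 110 mm past the pivot, then pull it towards the robot.

```bash

python3 -m jog '{"delta_pos":[[0.55,0.11,-0.2],[0.55,0.11,-0.2],[0.55,0.11,-0.2],[0.55,0.11,-0.2],[0.55,0.11,-0.2],[0,0,-0.6],[0,0,-0.6],[0,0,-0.6],[0,0,-0.4],[0,0,0]],"turn":[[0,0,0],[0,0,0],[0,0,0],[0,0,0],[0,0,0],[0,0,0],[0,0,0],[0,0,0],[0,0,0],[0,0,0]],"hand":[-1,-1,-1,-1,-1,-1,-1,-1,-1,-1]}'
python3 - <<'E'
from h import *
from workcell import bot,camera
o=bot.get_obs(); c=camera("wrist"); cv2.imwrite("pics/w1.png",c["frame"][:,:,::-1]); print(o["ee_pos"],o["wrist_force"])
E
```

```text
time: 3.15
ee_pos: [0.6332, -0.1159, 0.1682]
tcp_rot: [-179.9, 0.3, 14.4]
wrist_force: [-0.4, -0.1, 1.3]
opening: -0.0005
[ 0.63318572 -0.11589585  0.16821314] [-0.44129037 -0.07873735  1.27708888]
```

View pics/w1.png

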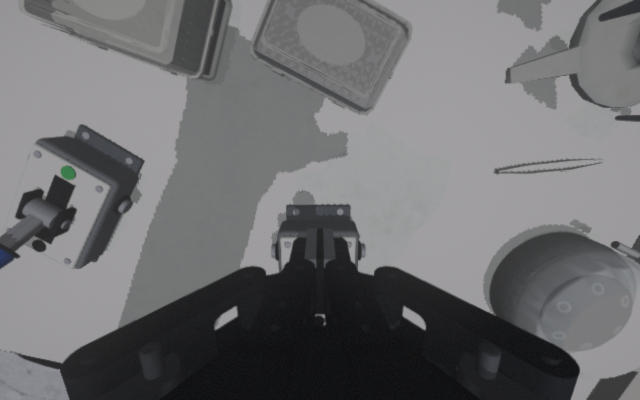

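The fingers at (320,250) are now beyond the red handle, which they hide, with free bench under them. I'll lower to about 0.112 m and pull back along the box axis.

```bash

python3 -m jog '{"delta_pos":[[0.05,0,-0.4],[0,0,-0.4],[0,0,-0.35],[0,0,0],[-0.3,-0.075,0],[-0.3,-0.075,0],[-0.3,-0.075,0],[-0.3,-0.075,0],[-0.3,-0.075,0],[0,0,0]],"turn":[[0,0,0],[0,0,0],[0,0,0],[0,0,0],[0,0,0],[0,0,0],[0,0,0],[0,0,0],[0,0,0],[0,0,0]],"hand":[-1,-1,-1,-1,-1,-1,-1,-1,-1,-1]}'
python3 - <<'E'
from h import *
from workcell import bot,camera
c=camera("top"); cv2.imwrite("pics/t1.png",cv2.resize(c["frame"][120:260,200:460,::-1],None,fx=3,fy=3))
E
```

```text
time: 4.2
ee_pos: [0.5626, -0.1346, 0.117]
tcp_rot: [179.9, -0.2, 14.4]
wrist_force: [1.7, -0.2, 0.6]
opening: -0.0
```

View pics/t1.png

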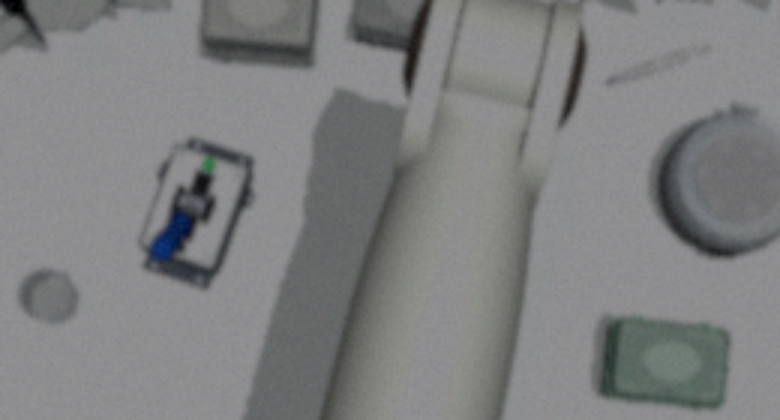

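The arm hides the red box; blue remains off and the bystanders haven't moved. The 1.7 N in +x shows the handle is being carried towards upright. I'll keep going past the pivot.

```bash

python3 -m jog '{"delta_pos":[[-0.3,-0.06,0],[-0.3,-0.06,0],[-0.3,-0.06,0],[0,0,0],[0,0,0],[0.2,0.05,0],[0.2,0.05,0.5],[0,0,0.5],[0,0,0.8],[0,0,0.8]],"turn":[[0,0,0],[0,0,0],[0,0,0],[0,0,0],[0,0,0],[0,0,0],[0,0,0],[0,0,0],[0,0,0],[0,0,0]],"hand":[-1,-1,-1,-1,-1,-1,-1,-1,-1,-1]}'
python3 - <<'E'
from h import *
from workcell import bot,camera
print(bot.get_obs()["ee_pos"])
c=camera("wrist"); cv2.imwrite("pics/w2.png",c["frame"][:,:,::-1])
c=camera("scene"); cv2.imwrite("pics/s2.png",cv2.resize(c["frame"][120:270,200:400,::-1],None,fx=4,fy=4))
E
```

```text
time: 5.25
ee_pos: [0.5386, -0.1373, 0.2446]
tcp_rot: [-180.0, 0.0, 14.5]
wrist_force: [0.6, 0.6, 1.2]
opening: -0.0001
[ 0.53857661 -0.13726218  0.24455269]
```

View pics/w2.png

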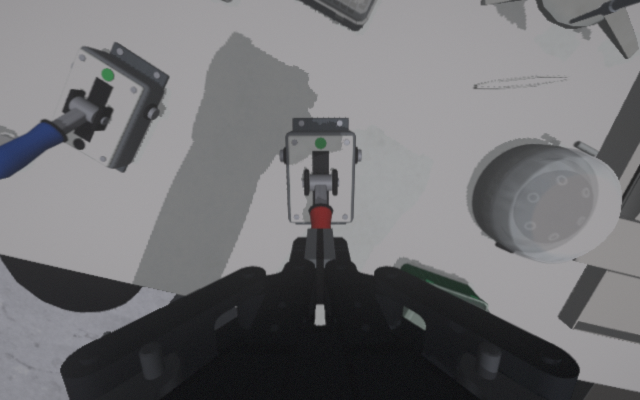

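View pics/s2.png

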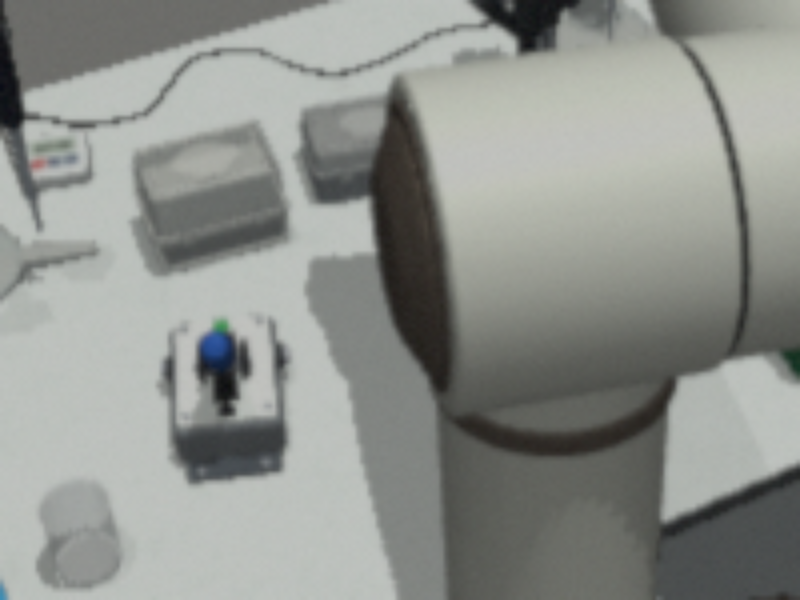

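The wrist view shows the red handle lying to the near end. Its hinge is at (320,183), the green dot at (320,143) is uncovered, and blue is still off. Joint 6 would run out of range at blue with this yaw, so I'll use the half-turn-equivalent tool yaw of about 163°, a turn of +148°.

```bash

python3 -m jog '{"delta_pos":[[-0.2,0.6,0],[-0.2,0.6,0],[-0.2,0.6,0],[-0.2,0.6,0],[-0.2,0.6,0],[-0.2,0.6,0],[-0.2,0.6,0],[-0.2,0.6,0],[-0.2,0.6,0],[-0.2,0.6,0]],"turn":[[0,0,1],[0,0,1],[0,0,1],[0,0,1],[0,0,1],[0,0,1],[0,0,1],[0,0,1],[0,0,1],[0,0,1]],"hand":[-1,-1,-1,-1,-1,-1,-1,-1,-1,-1]}'
python3 -m jog '{"delta_pos":[[0,0,0],[0,0,0],[0,0,0],[0,0,0],[0,0,0],[0,0,0],[0,0,0],[0,0,0],[0,0,0],[0,0,0]],"turn":[[0,0,1],[0,0,1],[0,0,1],[0,0,1],[0,0,1],[0,0,1],[0,0,1],[0,0,1],[0,0,0.56],[0,0,0]],"hand":[-1,-1,-1,-1,-1,-1,-1,-1,-1,-1]}'
python3 - <<'E'
from h import *
from workcell import bot,camera
print(bot.get_obs()["q"])
c=camera("top"); np.savez("t3.npz",**c); cv2.imwrite("pics/t3.png",cv2.resize(c["frame"][120:260,200:460,::-1],None,fx=3,fy=3))
c=camera("wrist"); cv2.imwrite("pics/w3.png",c["frame"][:,:,::-1])
c=camera("scene");np.savez("s3.npz",**c); cv2.imwrite("pics/s3.png",cv2.resize(c["frame"][120:270,200:400,::-1],None,fx=4,fy=4))
E
```

```text
time: 6.35
ee_pos: [0.4378, 0.1642, 0.2435]
tcp_rot: [-180.0, -0.0, 94.8]
wrist_force: [0.8, 0.2, -0.7]
opening: 0.0001
time: 7.35
ee_pos: [0.4382, 0.163, 0.2434]
tcp_rot: [-180.0, -0.0, 163.0]
wrist_force: [-0.7, -0.5, 0.6]
opening: -0.0004
[ 2.03975512e+01 -5.95549315e+00  5.78228932e-01  9.65584053e+01
  5.73802411e-03  3.73529369e+01]
```

View pics/t3.png

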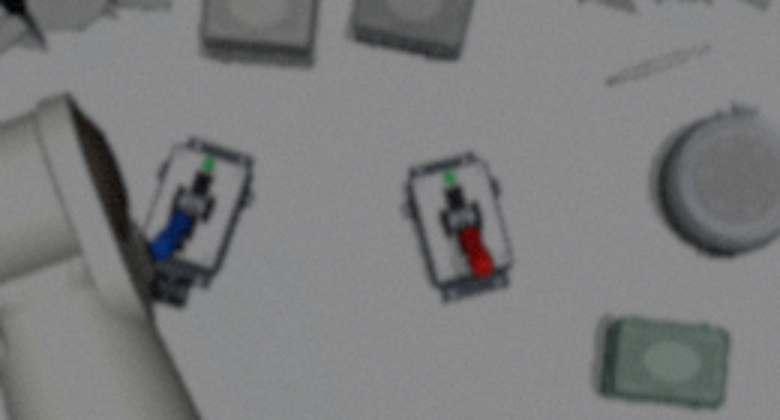

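View pics/s3.png

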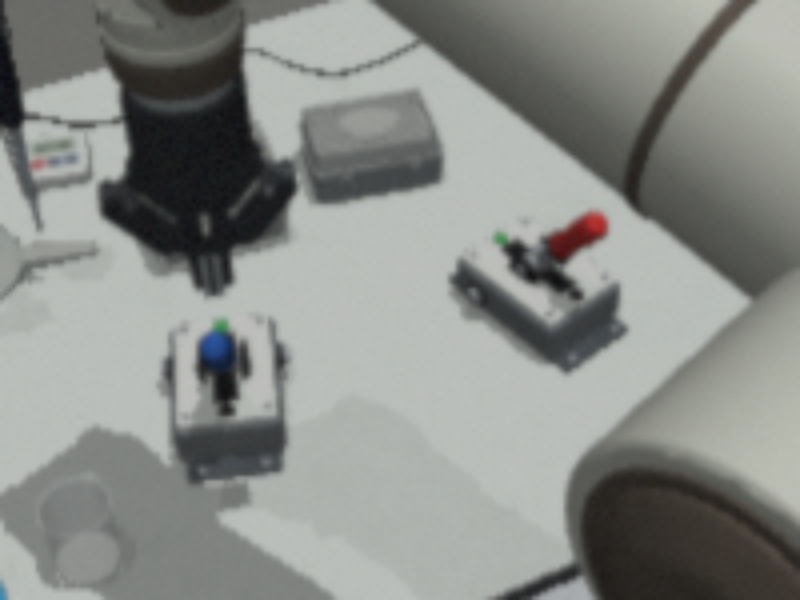

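View pics/w3.png

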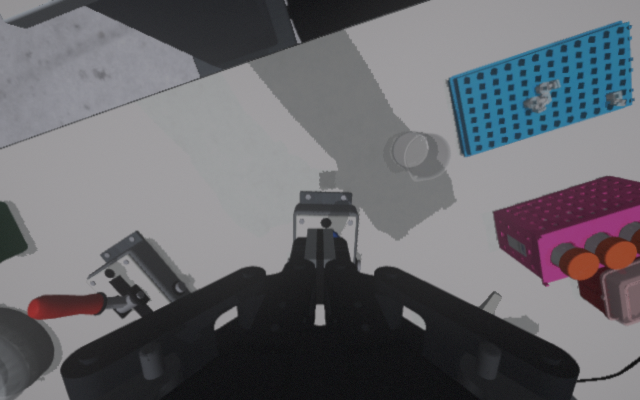

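Red lies at the near end, with its tip at (484,265) in the top crop and (597,225) in the scene crop. Blue is still off and the fingers are in front of it. I'll check red's lean numerically before touching blue.

```bash
python3 - <<'E'
from h import *
for n,w,k in(("t3",(330,185,375,225),1),("s3",(330,168,356,190),1)):
    t=dict(np.load(n+".npz"));hsv=cv2.cvtColor(t["frame"],cv2.COLOR_RGB2HSV);H,S,V=[hsv[...,i].astype(int) for i in range(3)]
    m=((H<8)|(H>172))&(S>130)&(V>60);mm=np.zeros_like(m);a,b,x,y=w;mm[b:y,a:x]=m[b:y,a:x]
    v,u=np.nonzero(cv2.erode(mm.astype(np.uint8),np.ones((2,2))));P=pts(t,u,v);P=P[(P[:,2]>.07)&(P[:,2]<.17)]
    c=P.mean(0);d=np.linalg.svd(P-c)[2][0];d*=np.sign(d[2])
    ax=np.array([.97,.242,0]);s=(P-[.529,-.141,0])@ax
    print(n,len(P),c.round(3),"lean",np.arccos(d[2]),"along axis min/max mm",(s.min()*1e3,s.max()*1e3),"z",P[:,2].min(),P[:,2].max())
E
```

```text
t3 78 [ 0.483 -0.151  0.132] lean 0.7738773053351882 along axis min/max mm (np.float64(-69.1415526872684), np.float64(-19.718688972393515)) z 0.09447959258580663 0.1502911212408577
s3 52 [ 0.475 -0.148  0.126] lean 0.6494180267736168 along axis min/max mm (np.float64(-71.0065434338872), np.float64(-30.338147103246044)) z 0.09398042685033497 0.14882222669923886
```

Red's lean is 0.65–0.77 rad, with its tip at -70 mm along the box axis and a top height of 0.149 m, so it is home at OFF. Now I'll lower in front of blue and push.

```bash

python3 -m jog '{"delta_pos":[[0,0.08,-0.65],[0,0,-0.65],[0,0,-0.65],[0,0,-0.6],[0,0,0],[0.29,-0.09,0],[0.29,-0.09,0],[0.29,-0.09,0],[0.29,-0.09,0],[0,0,0]],"turn":[[0,0,0],[0,0,0],[0,0,0],[0,0,0],[0,0,0],[0,0,0],[0,0,0],[0,0,0],[0,0,0],[0,0,0]],"hand":[-1,-1,-1,-1,-1,-1,-1,-1,-1,-1]}'
python3 - <<'E'
from h import *
from workcell import bot,camera
c=camera("scene"); cv2.imwrite("pics/s4.png",cv2.resize(c["frame"][120:270,200:400,::-1],None,fx=4,fy=4))
E
```

```text
time: 8.5
ee_pos: [0.4982, 0.1479, 0.1177]
tcp_rot: [179.9, 0.1, 162.9]
wrist_force: [-1.1, 1.5, 0.9]
opening: 0.0002
```

View pics/s4.png

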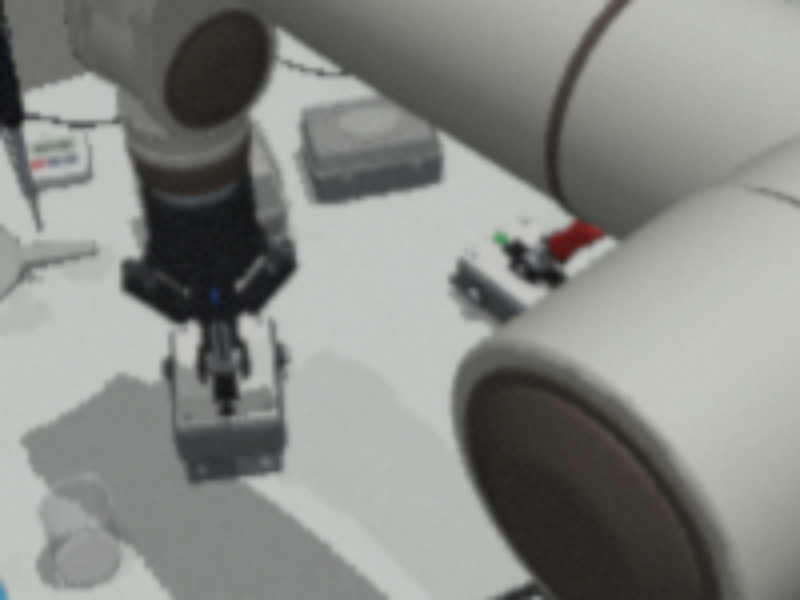

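The fingers are centred on the blue handle; its blue tip shows just above them at (214,295) in the crop. Contact force is small and red is still off. I'll push past upright and lift away.

```bash

python3 -m jog '{"delta_pos":[[0.29,-0.09,0],[0.29,-0.09,0],[0.29,-0.09,0],[0.29,-0.09,0],[0,0,0],[0,0,0],[-0.2,0.06,0],[-0.2,0.06,0.5],[0,0,0.8],[0,0,0.8]],"turn":[[0,0,0],[0,0,0],[0,0,0],[0,0,0],[0,0,0],[0,0,0],[0,0,0],[0,0,0],[0,0,0],[0,0,0]],"hand":[-1,-1,-1,-1,-1,-1,-1,-1,-1,-1]}'
python3 -m jog '{"delta_pos":[[-0.5,-0.5,0.3],[-0.5,-0.5,0.3],[-0.5,-0.5,0],[-0.5,-0.5,0],[-0.5,-0.5,0],[0,-0.5,0],[0,-0.5,0],[0,0,0],[0,0,0],[0,0,0]],"turn":[[0,0,0],[0,0,0],[0,0,0],[0,0,0],[0,0,0],[0,0,0],[0,0,0],[0,0,0],[0,0,0],[0,0,0]],"hand":[-1,-1,-1,-1,-1,-1,-1,-1,-1,-1]}'
python3 - <<'E'
from h import *
from workcell import bot,camera
for n,w in(("top",(120,260,200,460)),("scene",(120,270,200,400))):
    c=camera(n);np.savez(n+"5.npz",**c); cv2.imwrite(f"pics/{n}5.png",cv2.resize(c["frame"][w[0]:w[1],w[2]:w[3],::-1],None,fx=3,fy=3))
E
```

```text
time: 9.55
ee_pos: [0.5316, 0.1366, 0.2226]
tcp_rot: [-180.0, -0.0, 163.0]
wrist_force: [1.1, 1.1, -0.0]
opening: -0.0001
time: 10.55
ee_pos: [0.4081, -0.038, 0.2513]
tcp_rot: [180.0, 0.0, 163.0]
wrist_force: [0.8, -0.4, -0.7]
opening: 0.0
```

View pics/top5.png

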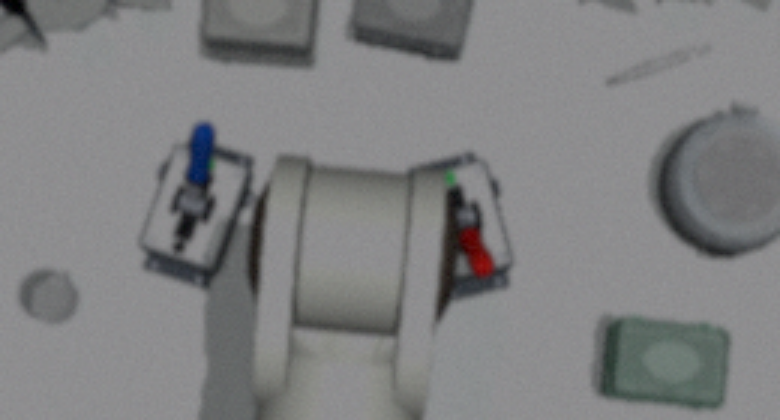

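View pics/scene5.png

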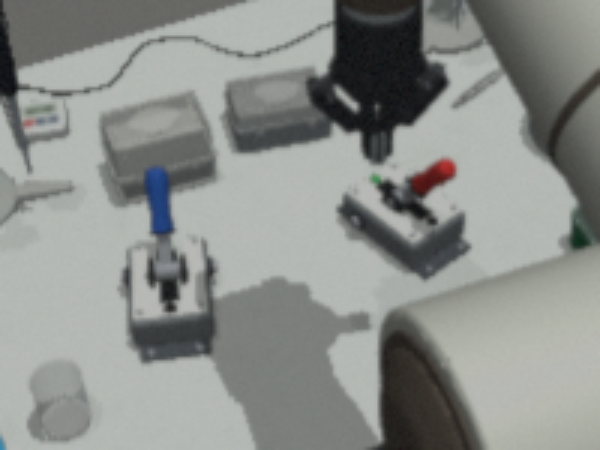

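Blue now leans away (ON, tip at (203,130) in the top crop) and red lies towards the robot (OFF). The centrifuge, tip box and beaker are where they were. One last numeric check.

```bash
python3 - <<'E'
from h import *
from workcell import bot
PV={"red":([.529,-.141,0],[.97,.242,0]),"blue":([.5445,.135,0],[.956,-.292,0])}
W={("top5","red"):(345,185,375,225),("scene5","red"):(333,168,356,190),("top5","blue"):(255,155,285,195),("scene5","blue"):(240,170,265,205)}
for (n,k),w in W.items():
    t=dict(np.load(n+".npz"));hsv=cv2.cvtColor(t["frame"],cv2.COLOR_RGB2HSV);H,S,V=[hsv[...,i].astype(int) for i in range(3)]
    m=((H<8)|(H>172)) if k=="red" else (H>100)&(H<130)
    m=m&(S>120)&(V>50);mm=np.zeros_like(m);a,b,x,y=w;mm[b:y,a:x]=m[b:y,a:x]
    v,u=np.nonzero(cv2.erode(mm.astype(np.uint8),np.ones((2,2))));P=pts(t,u,v);P=P[(P[:,2]>.07)&(P[:,2]<.18)]
    c=P.mean(0);d=np.linalg.svd(P-c)[2][0];d*=np.sign(d[2]);s=(P-PV[k][0])@np.array(PV[k][1])*1e3
    print(n,k,len(P),"lean",np.arccos(d[2]).round(2),"along",s.min().round(),s.max().round(),"z",P[:,2].min().round(3),P[:,2].max().round(3))
t=dict(np.load("top5.npz"));z=dict(np.load("top0.npz"))
for k,(a,b,x,y) in {"cf":(415,150,475,208),"tip":(395,222,448,260),"beak":(202,205,232,232)}.items():
    u,v=np.meshgrid(np.arange(a,x),np.arange(b,y));u=u.ravel();v=v.ravel();r=[]
    for c in(z,t): P=pts(c,u,v);r.append(P[(P[:,2]>.015)&(P[:,2]<.3)].mean(0))
    print(k,"shift mm",((r[1]-r[0])*1e3).round(1))
o=bot.get_obs();print(o["time"],o["ee_pos"],o["wrist_force"])
E
```

```text
top5 red 85 lean 0.75 along -71.0 -19.0 z 0.096 0.149
scene5 red 55 lean 0.62 along -72.0 -32.0 z 0.092 0.149
top5 blue 88 lean 0.67 along 18.0 63.0 z 0.096 0.151
scene5 blue 101 lean 0.65 along 13.0 58.0 z 0.095 0.147
cf shift mm [ 0.  -0.  -0.3]
tip shift mm [ 0.2  0.  -0.3]
beak shift mm [0.4 0.3 0.7]
10.65 [ 0.4084072  -0.03793946  0.25127172] [ 0.7805538  -0.32669756 -0.2011244 ]
```

```bash
python3 -c "
from workcell import ticket
print(ticket.job_done())"
```

```text
the job is handed in; nothing more can be done
None
```

The changeover is done and handed in, after about 10.7 s of robot time; no verdict was reported. With the fingers shut, I pulled the red handle over to OFF first. I checked that it was home, then pushed the blue handle over to ON and moved the gripper clear.

**Last checks before handing in:**
- **Red handle:** leaning 0.62 rad (scene camera) to 0.75 rad (top camera) towards the robot, where 0.65 means fully home. The depth-fitted lean readings scatter by about 0.1 rad, so I also used the handle's top height of 0.149 m. That is the same height as handles measured at their stops, against 0.166 m if upright.
- **Blue handle:** leaning 0.65–0.67 rad away from the robot, top height 0.147–0.151 m, so it agrees with being home.
- **Bystanders:** the centrifuge, tip box and beaker each moved less than 1 mm, within measurement noise.
- **Robot:** the fingers were clear of everything at z = 0.25 m, with the wrist force at its noise level of about 1 N.

**One disagreement:** an early two-view estimate of the red handle's tip had its two sight lines 7 mm apart, so I didn't use it. The depth and wrist-camera measurements used instead agreed within about 3 mm for red and 5 mm for blue.

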